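Put the front cover on a power supply case and draw it tight with the cam latch

ROBOT

A 6-joint arm with a two-finger parallel gripper is mounted at the origin on the work surface. World frame = base frame: x ahead of the robot, y to its left, z up, the work surface at z = 0. Lengths are in mm, angles in rad, forces in N, time in s.
With the tool pointing down it reaches from about 275 to 1000 mm from the base axis. Payload 8.4 kg.
Tool frame: the origin (TCP) lies on the centre line of the jaws, within the pads' length; the fingertips stand 8 mm ahead of it and the grasp point (between the pads) lies 11 mm behind it; z points along the fingers, y is the direction in which the jaws open and shut (so a half turn about z gives the same grasp; the last joint's range is limited). The gripper opens to 85 mm and grips with 20 to 120 N. Pads are 22 mm wide; open, the fingers measure 114 mm over their backs; the gripper's body (76 mm by 85 mm) begins 54 mm behind the grasp point. The pads swing forward as they close: fully open they stand 13 mm farther back than shut.
Start: joints at [-1.105, 0.353, 1.633, -0, 1.155, -0.002], TCP at [281.826, -557.855, 239.281] pointing down, gripper open.
Joint ranges: [-2.63, 2.63], [-0.92, 2.1], [0.06, 2.66], [-1.3, 4.44], [0, 2.69], [-3.02, 3.02]. Speed limits (rad/s): [2.22, 2.22, 2.79, 3.14, 3.14, 3.14].

INTERFACE

Orientations are given as a 3x3 rotation matrix whose columns are the frame's x, y, z axes.
In Python, from bench import manip gives the robot as it stands.
- The arm moves only by the shell command python3 -m pendant 'ROWS' [OPENING] [FORCE]. ROWS is JSON, a list that holds one entry, the list of rows, each a list of 6 numbers: the shift along the tool's x, y, z in mm, then the turn, a rotation vector about the tool's x, y, z in rad. In form: [[[tx, ty, tz, ax, ay, az], ...]]. A call has 1 to 8 rows; each row is the pose to reach, as a shift and turn from the pose commanded when the call began, along the tool's axes at that moment; what a row does not reach only later rows make up. A row lasts 1/8 s, in which the tool goes at most 62.5 mm and 10.7 degrees, less where a joint would pass 70% of its speed; a pose out of reach is approached as far as the arm can. A call with a gripper value outside its range is refused whole. OPENING is the finger opening in mm, from 0 to 85.4, set as the call begins (- or left out, the last holds). The fingers move at their own pace and stop on an object; FORCE is the grip in N (left out, the last holds). Time passes only in rows, so rows that repeat a pose let the fingers close. It gives the time, the measured TCP pose, the force and the opening at its end, in the units of the state.
- manip.observe(): the state, without advancing time (a new reading comes with each control period).
- manip.snapshot(name): name is "scene" or "top" or "wrist"; returns (picture, depth): 384x512x3 uint8, red, green, blue; 384x512 float32, mm along the optical axis (not along the pixel's ray), 0 where there is no reading.
- manip.calibration(name): a dict with "vfov" (degrees; the focal length in pixels is half the picture's height over the tangent of half this angle, whatever the lens; pixels are square), "cx", "cy" (the principal point, pixels), "world_to_cam" (4x4, takes a point from world to camera coordinates). Camera axes: x right, y down, z forward; pixel columns grow to the right and rows downward; lengths in mm; the calibration is good to about 2 mm. A picture is of the moment at which its call begins: read the wrist's pose just before it. calibration takes no time and is no camera call; for the wrist camera it gives the pose at the moment of the call.
- manip.hand_in(): hands the job in, once; it reports no verdict.
The state is a dict: "t": time; "joint_pos": joint angles; "joint_velocities": joint speeds; "joint_torque": joint torques, N m; "eef_pos": TCP position; "ee_rot": TCP orientation; "wrist_force": force on the tool from outside, world axes, zero at the start; "torque": the same for the moment, N m; "finger_gap": finger opening in mm.
Only numpy, scipy, OpenCV 4.12 (cv2) and the standard library are available. Lean on these libraries where they do the work, as an engineer would, in place of code of your own. Each camera call takes 0.05 s, during which the arm holds its last target.

TASK

Put the front cover back on the power supply's transport case: slide it squarely home against the seal while the cam latch is open, then turn the red latch wing clockwise, about half a turn, until the hook has drawn the cover's bolt in firmly and the joint is tight with no gap. Stop as soon as it is firm, since forcing the latch further overloads the bolt, and leave the other things on the bench where they are.

Things in the scene. Friction and masses are not known exactly. Their poses are not given: they have to be found in the camera images.
- case: Fixed dark-blue transport case, 230 long (x) x 240 wide (y) x 120 high. Origin: on the bench, middle of its open front; x points into the case (the way the cover is pushed), y along the front, z up. In the top, from the front edge back 128, a latch pocket 132 wide with its floor at height 90.
- case_front (a point): Middle of the case's front rim plane, height 60, axes as the case. A black rubber seal stands 4 proud of the rim; it yields at 1.5 N/mm, then the rims meet hard (press about 11 N to bring it home). Two white lips with lead-ins project 15 forward inside the sides and centre the cover with 2.5 play each side.
- wing (a point): Red upright T-shaped wing on the cam latch, 96 long x 12 thick x 32 high, heights 118 to 150 over the bench; long along its own y, thin along its own x; white mark on one end; turns with the cam. This point: its middle, on the cam's upright axis, height 134, 56 behind the case's front rim. Only below height 115 are the steel hook and stud. Either end can be pushed from the side, or the middle gripped.
- cam (a joint): Cam angle, rad: 0 open, grows clockwise from above, stop at 4.0. Starts at 0 to 0.35, hook clear of the stud. Spiral: 3 mm/rad. Free: 0.05 N m. Firm: bolt pull about 45 N, felt while turning as 0.4 N m, or 14 N pressed on the wing 36 from the axis; 0.25 N m is slack, over 0.5 N m (19 N) overloads. Comes anywhere from 1.9 to 3.8 rad. Friction holds the cam, so a load read at rest is not the true one.
- cover_rim (a point): Loose cover: dark-blue upright dish 240 wide x 50 deep x 120 high, 0.55 to 0.9 kg, standing on slippery plastic glides (friction 0.25) before the case. This point: middle of its rim plane, height 60; x points to the case, y along the rim. Closed, it coincides with the point on the case front.
- handle (a point): Centre of the cover's black bow handle: level round bar, diameter 12, 100 long along the cover's y, 86 in front of its rim plane, height 92; 30 free between bar and cover. Axes as the cover's.
- stud (a point): Upright brass stud, diameter 8, on the draw bolt in the middle of the cover's top: 29 beyond the rim plane towards the case, heights 92 to 115. The bolt is screw-set, so the real stud may be up to 2.5 nearer or farther; this is the nominal point, height 106. With the cover home it stands 27 before the cam's axis, inside the hook's reach.
- rover_center (a point): Bystander: small two-wheeled rover, 160 x 136 x 64 high, clear deck, red and black wheels, yellow motors. Point: its middle, height 30.
- meter_center (a point): Bystander: orange hand multimeter lying flat, 145 x 75 x 32. Point: its middle, height 16.
- tape_center (a point): Bystander: roll of black tape lying flat, diameter 96, 19 high. Point: its middle, height 10.

How it is judged (in metres and radians):
On the way:
1. the cover stands squarely against the case, within 6 mm of its rim, while the latch is still open (x of cover_rim in the frame of case_front above -0.006 m and angle between the x axis of cover_rim and the x axis of case_front, either way round below 0.05 rad and value of joint cam below 0.7 rad), for 0.2 s.
At the end, for the whole second after the job is handed in: The cover's rim is within 2 mm of the case's rim and square to it within 0.02 rad, the cam is turned past 1.7 rad and its hook still pulls on the bolt with more than 25 N, all at rest (x of cover_rim in the frame of case_front above -0.002 m and angle between the x axis of cover_rim and the x axis of case_front, either way round below 0.02 rad and value of joint cam above 1.7 rad and contact force between bolt_c1 and case above 25 N and linear speed of cover below 0.01 m/s); the robot touches nothing.
It fails at once if the latch is overtightened: more than 65 N between the hook and the bolt (contact force between bolt_c1 and case above 65 N).
It fails at once if the rover, the meter or the tape is moved more than 20 mm (distance of any of rover_center, meter_center, tape_center from where it was at the start of the episode above 0.02 m).
It also fails if it takes over 72 s, if anything falls off the work surface, if the arm or the gripper's body presses on something with over 40 N, if the wrist force passes 120 N, or if a joint passes its speed limit or range.

## Working session

There is one attempt and no reset: what is moved stays moved. The work goes in short steps, Python scripts to look and compute and a shell command to move; the robot and the scene stay as the last step left them, time stands still between calls to the robot, and variables do not carry over. Pictures are saved under pics/ and viewed, and the job is handed in when it is done.

```bash
ls; mkdir -p pics; python3 - <<'E'
from bench import manip
import cv2,numpy as np
s=manip.observe();print(s['t'],s['eef_pos'],s['ee_rot'],s['wrist_force'])
for n in("scene","top"):
    p,d=manip.snapshot(n);cv2.imwrite(f"pics/{n}0.png",p[:,:,::-1]);np.savez(f"pics/{n}0.npz",p=p,d=d)
    c=manip.calibration(n);print(n,c['vfov'],c['cx'],c['cy'],np.round(c['world_to_cam'],3).tolist())
E
```

```text
pics
0.0 [ 281.63508984 -557.44469734  238.57881911] [[ 8.92542186e-01  4.50963529e-01 -5.84011413e-04]
 [ 4.50963907e-01 -8.92541370e-01  1.20684621e-03]
 [ 2.29892810e-05 -1.34052923e-03 -9.99999101e-01]] [-0.29502885 -0.16512975 -0.41094164]
scene 52.48244541426514 260.6063349714055 188.7484580476896 [[0.709, 0.705, 0.016, -324.221], [0.401, -0.384, -0.832, -178.481], [-0.58, 0.596, -0.555, 1419.737], [0.0, 0.0, 0.0, 1.0]]
top 47.26581794523868 253.46215670673735 186.07294471966108 [[0.017, -1.0, 0.002, -117.736], [-0.994, -0.017, -0.111, 568.229], [0.111, 0.0, -0.994, 1162.969], [0.0, 0.0, 0.0, 1.0]]
```

View pics/scene0.png

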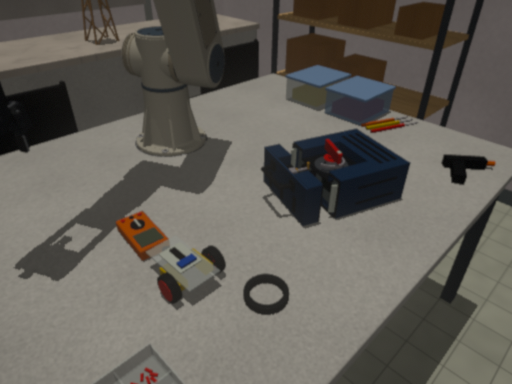

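View pics/top0.png

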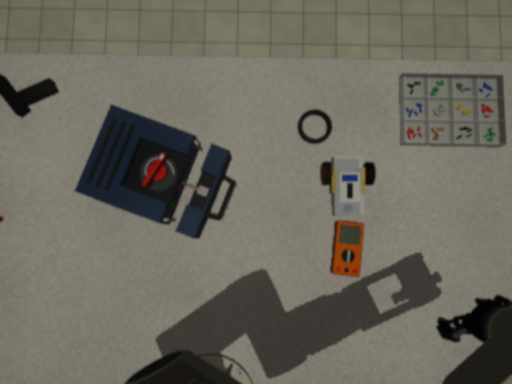

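The top view shows the case around (140,165), its cover around (205,190) with the handle at (225,198), and the red wing at (155,172). The bystanders are at (315,126), (348,185) and (348,248), well to the right.

```bash
cat > h.py <<'E'
import numpy as np,cv2
from bench import manip
def K(c): f=192/np.tan(np.radians(c['vfov'])/2); return f,c['cx'],c['cy']
def cloud(d,c):
    f,cx,cy=K(c);v,u=np.mgrid[:384,:512]
    P=np.stack([(u-cx)/f*d,(v-cy)/f*d,d],-1);T=np.array(c['world_to_cam'])
    return (P-T[:3,3])@T[:3,:3]
def ray(u,v,z,c):
    f,cx,cy=K(c);T=np.array(c['world_to_cam']);uv=np.atleast_2d(np.stack([u,v],-1))
    D=np.column_stack([(uv[:,0]-cx)/f,(uv[:,1]-cy)/f,np.ones(len(uv))])@T[:3,:3]
    o=-T[:3,:3].T@T[:3,3]; return o+D*((z-o[2])/D[:,2])[:,None]
E
python3 - <<'E'
from h import *
z=np.load('pics/top0.npz');p,d=z['p'],z['d'];c=manip.calibration('top')
W=cloud(d,c)
hsv=cv2.cvtColor(p,cv2.COLOR_RGB2HSV)
print(W[300,60],[W[y,x].round(0).tolist() for y,x in((150,110),(180,205),(172,155),(200,228),(190,190))])
blue=((hsv[...,0]>100)&(hsv[...,0]<125)&(hsv[...,1]>100)&(W[...,2]>105)&(W[...,2]<130)).astype(np.uint8)
n,l,st,ce=cv2.connectedComponentsWithStats(blue)
for i in range(1,n):
    if st[i,4]>150:
        v,u=np.nonzero(l==i);q=ray(u.astype(float),v.astype(float),120,c)[:,:2].astype(np.float32)
        r=cv2.minAreaRect(q);print(st[i],ce[i],r,cv2.boxPoints(r).round(1).tolist(), np.median(W[v,u,2]))
red=((hsv[...,0]<8)|(hsv[...,0]>172))&(hsv[...,1]>150)&(W[...,2]>135)&(W[...,2]<165)
v,u=np.nonzero(red[:300,:250]);q=ray(u.astype(float),v.astype(float),150,c)[:,:2].astype(np.float32);print('red',len(q),cv2.minAreaRect(q),np.median(W[v,u,2]))
crop=cv2.resize(p[90:250,60:250],None,fx=4,fy=4,interpolation=cv2.INTER_CUBIC)[:600];cv2.imwrite('pics/crop0.png',crop[:,:,::-1])
E
```

```text
[253.70017793 411.46151826   0.67140907] [[647.0, 259.0, 119.0], [578.0, 18.0, 87.0], [589.0, 136.0, 143.0], [526.0, -43.0, 91.0], [560.0, 70.0, -6.0]]
[  77  108  115  113 4290] [129.84918415 162.3955711 ] ((614.3603515625, 193.52490234375), (224.16488647460938, 230.4334259033203), 70.6205062866211) [[468.5, 126.0], [685.9000244140625, 49.599998474121094], [760.2000122070312, 261.0], [542.9000244140625, 337.5]] 119.00220186970577
[203 147  22  29 352] [213.55965909 161.6875    ] ((622.8558349609375, -9.831722259521484), (43.96535873413086, 66.44224548339844), 70.01351165771484) [[584.0999755859375, -19.100000381469727], [646.5999755859375, -41.79999923706055], [661.5999755859375, -0.5], [599.0999755859375, 22.200000762939453]] 119.07623561976925
[179 206  25  29 371] [190.59568733 219.05390836] ((472.1598205566406, 46.35894775390625), (43.224891662597656, 64.6160888671875), 71.2799072265625) [[434.6000061035156, 36.29999923706055], [495.79998779296875, 15.5], [509.70001220703125, 56.5], [448.5, 77.19999694824219]] 119.07195061892374
red 196 ((593.801513671875, 137.34779357910156), (14.868185997009277, 95.09673309326172), 59.21660232543945) 147.91382580543413
```

View pics/crop0.png

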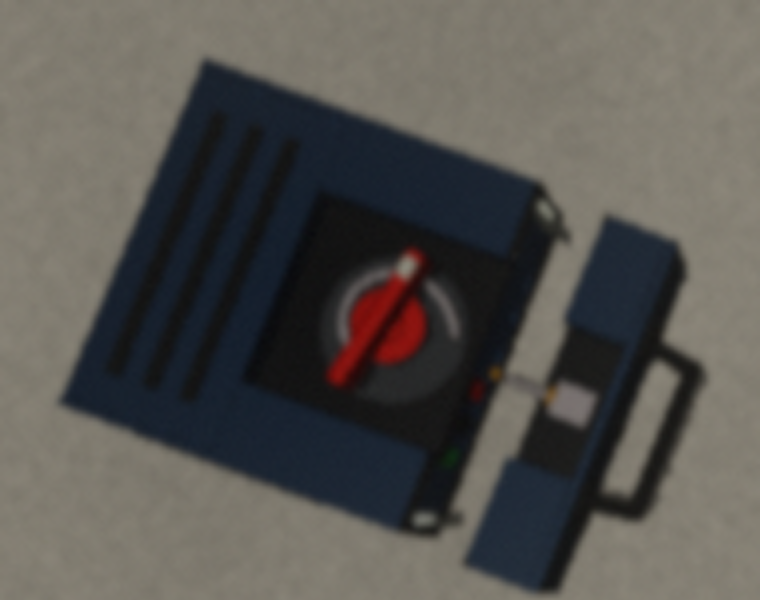

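```bash
python3 -m pendant '[[[55,-43,0,0,0,-0.18],[110,-86,-10,0,0,-0.37],[160,-127,-20,0,0,-0.55],[210,-167,-30,0,0,-0.73],[260,-206,-40,0,0,-0.91],[310,-245,-50,0,0,-1.09],[358,-281,-60,0,0,-1.28],[405,-316,-60,0,0,-1.46]]]' 30
python3 - <<'E'
from h import *
from scipy.spatial.transform import Rotation as R
s=manip.observe();M=np.array(s['ee_rot'])
a=2.786;T=np.array([[np.cos(a),np.sin(a),0],[np.sin(a),-np.cos(a),0],[0,0,-1]])
print(s['joint_pos'],s['torque'],M.T@(np.array([526.2,-38.9,300])-s['eef_pos']),R.from_matrix(M.T@T).as_rotvec())
E
```

```text
t: 1.1
eef_pos: [493.6, -107.5, 299.2]
ee_rot: [[-0.355, 0.935, 0.001], [0.935, 0.355, -0.0], [-0.001, 0.001, -1.0]]
wrist_force: [1.6, -0.5, 0.1]
finger_gap: 30.3
[-2.17395695e-01  1.07071440e-01  1.81492567e+00 -8.03208190e-05
  1.21835147e+00 -5.80379797e-01] [-0.01881389 -0.07263912 -0.01424176] [52.54763686 54.877827   -0.81840315] [ 6.20256563e-04  1.12526086e-03 -8.52191779e-01]
```

```bash
python3 -m pendant '[[[20,20,0,0,0,-0.18],[40,40,0,0,0,-0.36],[52,55,0,0,0,-0.54],[52,55,0,0,0,-0.72],[52,55,0,0,0,-0.85],[52,55,0,0,0,-0.85],[52,55,0,0,0,-0.85]]]'
python3 - <<'E'
from h import *
s=manip.observe();c=manip.calibration('wrist');p,d=manip.snapshot('wrist')
np.savez('pics/w1.npz',p=p,d=d,T=c['world_to_cam']);cv2.imwrite('pics/w1.png',p[:,:,::-1]);print(s['eef_pos'],s['joint_pos'],c['vfov'],c['cx'],c['cy'])
T=np.array(c['world_to_cam']);print((-T[:3,:3].T@T[:3,3]).round(1),T[:3,:3].round(3).tolist())
p,d=manip.snapshot('top');cv2.imwrite('pics/t1.png',p[:,:,::-1])
E
```

```text
t: 1.98
eef_pos: [526.0, -41.5, 298.3]
ee_rot: [[-0.933, 0.359, -0.0], [0.359, 0.933, 0.0], [0.0, -0.0, -1.0]]
wrist_force: [-1.2, -0.0, 0.1]
finger_gap: 29.7
[526.03024603 -41.48380689 298.33913735] [-8.15648920e-02  1.46185017e-01  1.77135882e+00  3.85981259e-05
  1.22432076e+00 -1.28561917e+00] 64.92556819138467 250.69948584250815 194.4586252001421
[458.4 -16.8 432.7] [[0.358, 0.934, -0.0], [0.896, -0.343, 0.284], [0.265, -0.102, -0.959]]
```

View pics/w1.png

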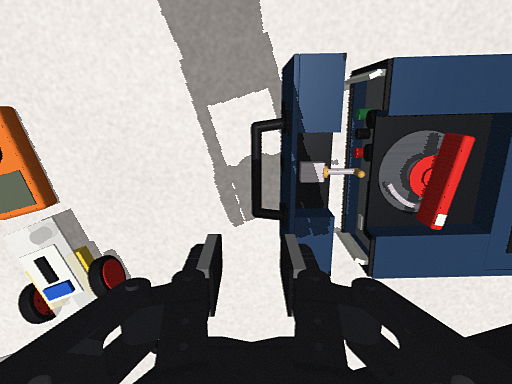

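The wrist view shows the handle bar at about (258,170), the cover top between columns 285 and 345, the brass stud at (360,174), the case rim near column 370, and the wing from (458,135) to (432,228).

```bash
cat > meas.py <<'E'
from h import *
import sys
def frame(p,d,c,case=True):
    W=cloud(d,c);hsv=cv2.cvtColor(p,cv2.COLOR_RGB2HSV)
    blue=((hsv[...,0]>100)&(hsv[...,0]<125)&(hsv[...,1]>80)&(np.abs(W[...,2]-120)<6)).astype(np.uint8)
    n,l,st,ce=cv2.connectedComponentsWithStats(blue)
    for i in range(1,n):
        if st[i,4]>150:
            v,u=np.nonzero(l==i);q=ray(u.astype(float),v.astype(float),120,c)[:,:2].astype(np.float32)
            r=cv2.minAreaRect(q);b=cv2.boxPoints(r);print(st[i],np.round(r[0],1),np.round(r[1],1),round(r[2],2),b.round(1).tolist(),W[v,u,2].mean().round(1))
    return W,hsv
if __name__=='__main__':
    z=np.load('pics/w1.npz');c=dict(manip.calibration('wrist'));c['world_to_cam']=z['T'];p,d=z['p'],z['d']
    W,hsv=frame(p,d,c)
    m=(p.max(-1)<45)&(np.abs(W[...,2]-95)<8);m[:, :245]=0;m[:,284:]=0;m[:120]=0;m[225:]=0
    q=W[m];print('bar',m.sum(),cv2.minAreaRect(q[:,:2].astype(np.float32)),np.percentile(q[:,2],[5,50,95]))
    vx,vy,x0,y0=cv2.fitLine(W[130:210,251:262][m[130:210,251:262]][:,:2].astype(np.float32),cv2.DIST_HUBER,0,.01,.01).ravel();print('barline',x0,y0,np.degrees(np.arctan2(vy,vx)))
    r=((hsv[...,0]<8)|(hsv[...,0]>172))&(hsv[...,1]>150)&(np.abs(W[...,2]-149)<4);r[:,:400]=0
    q=W[r];print('wing',r.sum(),cv2.minAreaRect(q[:,:2].astype(np.float32)),np.median(q[:,2]))
    g=(hsv[...,0]>12)&(hsv[...,0]<30)&(hsv[...,1]>90)&(W[...,2]>100);g[:,:345]=0;g[:,375:]=0;g[:160]=0;g[190:]=0
    q=W[g];print('stud',g.sum(),q.mean(0) if g.sum() else '')
E
python3 meas.py
```

```text
[ 288   53   58  221 6217] [548.   19.8] [ 50.7 236. ] 69.68 [[428.5, 37.0], [649.7999877929688, -45.0], [667.5, 2.5999999046325684], [446.1000061035156, 84.5]] 119.7
[ 386   54  126   62 7083] [511.2 173.7] [124.8  53.8] 70.57 [[465.1000061035156, 123.9000015258789], [515.7999877929688, 106.0], [557.2999877929688, 223.60000610351562], [506.6000061035156, 241.5]] 119.7
[ 371  116  141  162 7497] [642.9 132.6] [159.5 184.8] 82.78 [[541.2000122070312, 65.0999984741211], [724.5, 41.900001525878906], [744.5, 200.10000610351562], [561.2000122070312, 223.3000030517578]] 119.5
bar 1204 ((536.41552734375, -25.93567657470703), (37.42166519165039, 121.51241302490234), 70.04074096679688) [94.36096592 96.88737971 98.51057564]
barline 528.838 -37.374733 -20.80175
wing 1228 ((596.7113647460938, 138.35195922851562), (13.205297470092773, 95.20275115966797), 59.65199279785156) 149.19006685647884
stud 69 [566.74849686  68.11578759 110.60873144]
```

```bash
python3 -m pendant '[[[0.5,2,50,0,0,-0.01],[0.5,2,100,0,0,-0.01],[0.5,2,140,0,0,-0.01],[0.5,2,160,0,0,-0.01],[0.5,2,160,0,0,-0.01]]]' 30 ; python3 - <<'E'
from h import *
s=manip.observe();M=np.array(s['ee_rot']);print(s['eef_pos'],np.degrees(np.arctan2(M[1,0],M[0,0])),M.T@(np.array([526.7,-37.4,81])-s['eef_pos']))
E
```

```text
t: 2.7
eef_pos: [525.3, -39.4, 137.1]
ee_rot: [[-0.938, 0.348, -0.003], [0.348, 0.938, 0.0], [0.003, -0.001, -1.0]]
wrist_force: [-0.4, -0.1, 1.0]
finger_gap: 30.0
[525.26646458 -39.37243953 137.11099385] 159.66220462314877 [-0.83451049  2.39618949 56.10660425]
```

```bash
python3 -m pendant '[[[0,2.4,0,0,0,0],[0,2.4,20,0,0,0],[0,2.4,38,0,0,0],[0,2.4,56,0,0,0],[0,2.4,56,0,0,0]]]' 30; python3 - <<'E'
from h import *
p,d=manip.snapshot('wrist');cv2.imwrite('pics/w2.png',p[:,:,::-1])
E
```

```text
t: 3.32
eef_pos: [528.7, -37.0, 84.9]
ee_rot: [[-0.938, 0.347, 0.003], [0.347, 0.938, 0.0], [-0.003, 0.001, -1.0]]
wrist_force: [-4.1, -0.5, 12.8]
finger_gap: 30.1
```

View pics/w2.png

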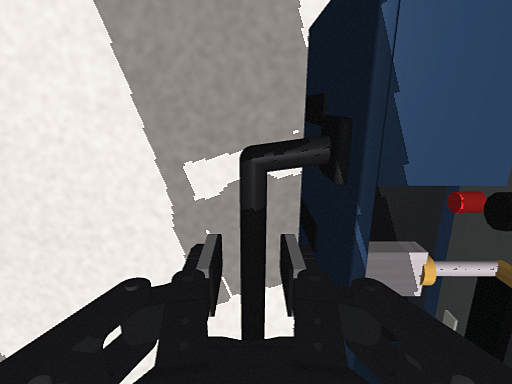

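The bar (column ~255) lies centred between the two pads (columns 210 and 290). I'll check whether the 12.8 N was only transient, then close.

```bash
python3 -m pendant '[[[0,0,0,0,0,0],[0,0,0,0,0,0]]]' 30;  python3 -m pendant '[[[0,0,0,0,0,0],[0,0,0,0,0,0],[0,0,0,0,0,0],[0,0,0,0,0,0]]]' 0 50
```

```text
t: 3.62
eef_pos: [528.7, -37.1, 84.9]
ee_rot: [[-0.938, 0.347, 0.003], [0.347, 0.938, -0.0], [-0.003, 0.001, -1.0]]
wrist_force: [-4.5, 0.1, 11.4]
finger_gap: 29.9
t: 4.12
eef_pos: [528.6, -37.4, 84.1]
ee_rot: [[-0.938, 0.347, 0.003], [0.347, 0.938, -0.001], [-0.003, 0.0, -1.0]]
wrist_force: [-1.5, -1.6, 8.6]
finger_gap: 9.9
```

```bash
python3 -m pendant '[[[0,0,-2,0,0,0],[0,0,-4,0,0,0],[0,0,-4,0,0,0]]]' 0 50; python3 - <<'E'
from h import *
p,d=manip.snapshot('wrist');cv2.imwrite('pics/w3.png',p[:,:,::-1])
p,d=manip.snapshot('scene');cv2.imwrite('pics/s3.png',cv2.resize(p[100:260,220:440],None,fx=3.5,fy=3.5)[:,:,::-1])
E
```

```text
t: 4.5
eef_pos: [527.0, -37.2, 86.5]
ee_rot: [[-0.938, 0.346, -0.001], [0.346, 0.938, -0.0], [0.0, -0.0, -1.0]]
wrist_force: [-1.4, -0.4, -2.2]
finger_gap: 10.1
```

View pics/w3.png

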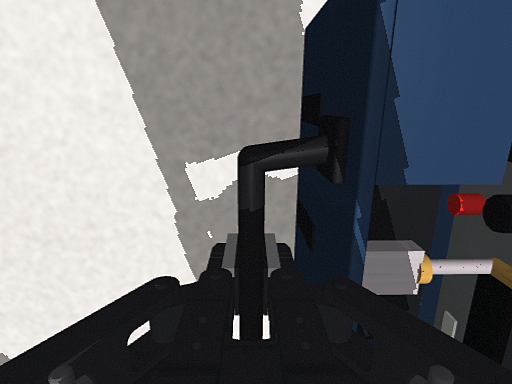

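View pics/s3.png

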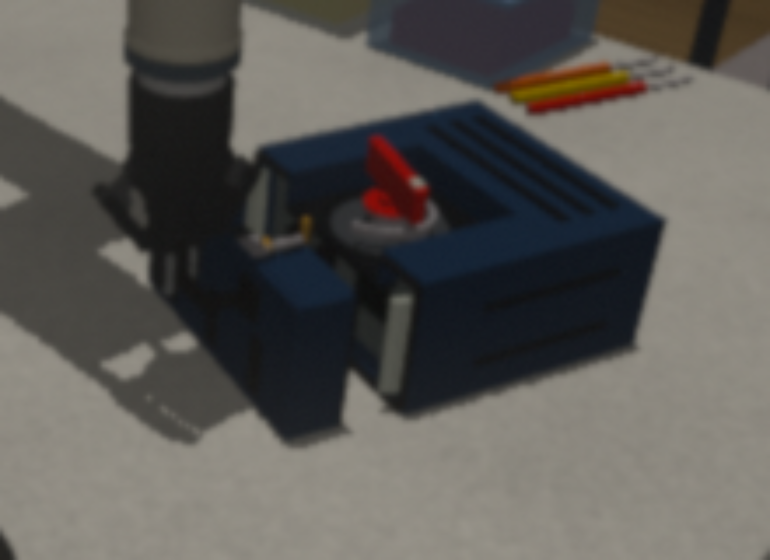

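The pads grip the bar. Next I align laterally and in yaw, advance partway, and measure again before the lips.

```bash
python3 -m pendant '[[[-1.5,5,0,0,0,-0.004],[-3,10,0,0,0,-0.008],[-5,16,0,0,0,-0.012],[-6.3,20,0,0,0,-0.016],[-6.3,20,0,0,0,-0.016]]]'; python3 - <<'E'
from h import *
from meas import frame
s=manip.observe();c=manip.calibration('wrist');p,d=manip.snapshot('wrist');cv2.imwrite('pics/w4.png',p[:,:,::-1]);print('wrist');frame(p,d,c)
c=manip.calibration('top');p,d=manip.snapshot('top');np.savez('pics/t4.npz',p=p,d=d);print('top');frame(p,d,c)
cv2.imwrite('pics/t4.png',cv2.resize(p[90:250,60:250],None,fx=3.7,fy=3.7,interpolation=cv2.INTER_CUBIC)[:,:,::-1])
E
```

```text
t: 5.22
eef_pos: [540.4, -20.0, 86.4]
ee_rot: [[-0.944, 0.331, 0.0], [0.331, 0.944, 0.0], [-0.0, 0.0, -1.0]]
wrist_force: [-0.3, 1.4, -4.8]
finger_gap: 10.3
wrist
[  341     0   171   285 29849] [508.8  53.4] [52.2 95. ] 70.9 [[455.3999938964844, 44.29999923706055], [545.0999755859375, 13.199999809265137], [562.2000122070312, 62.599998474121094], [472.5, 93.69999694824219]] 120.0
top
[  77  107  116  111 4407] [614.4 193.7] [224.6 232.6] 70.37 [[467.20001220703125, 127.0], [686.2999877929688, 48.79999923706055], [761.7000122070312, 260.3999938964844], [542.5999755859375, 338.5]] 119.0
[200 141  21  14 188] [651.9   3.6] [46.8 33.3] 72.31 [[628.9000244140625, -13.600000381469727], [660.7000122070312, -23.799999237060547], [674.9000244140625, 20.799999237060547], [643.0999755859375, 30.899999618530273]] 119.3
[179 203  16  20 244] [491.2  57.4] [35.8 47.4] 83.67 [[465.6000061035156, 42.20000076293945], [512.7999877929688, 37.0], [516.7000122070312, 72.5], [469.6000061035156, 77.80000305175781]] 119.4
```

View pics/w4.png

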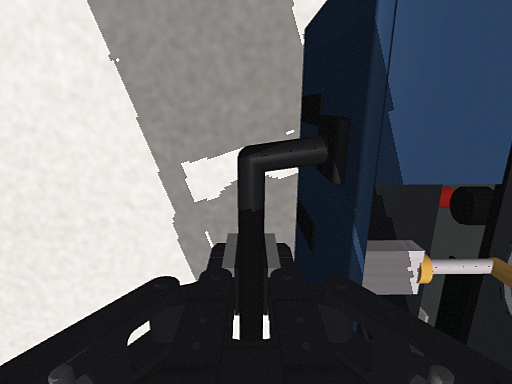

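View pics/t4.png

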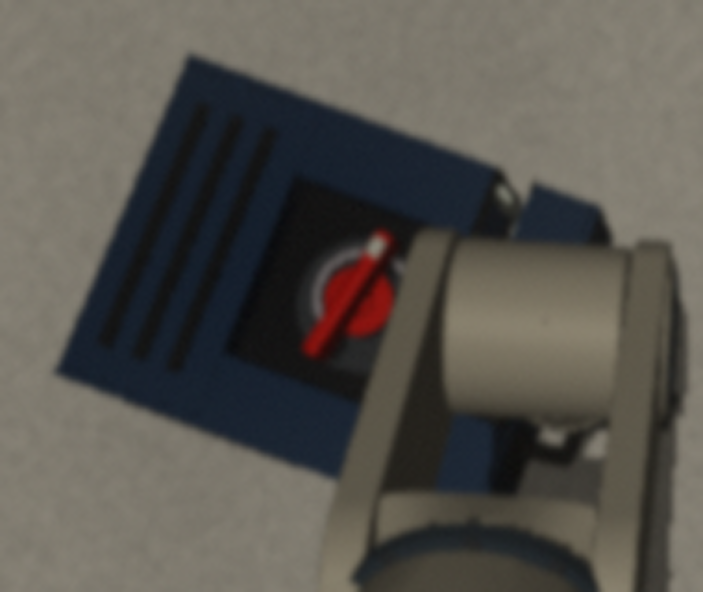

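```bash
python3 -m pendant '[[[0,5,0.5,0,0,0],[0,10,0.8,0,0,0],[0,15,0.8,0,0,0],[0,15,0.8,0,0,0]]]'; python3 -m pendant '[[[0,3,0,0,0,0],[0,6,0,0,0,0],[0,6,0,0,0,0]]]'
```

```text
t: 5.82
eef_pos: [545.4, -5.9, 85.7]
ee_rot: [[-0.944, 0.331, 0.001], [0.331, 0.944, 0.0], [-0.0, 0.001, -1.0]]
wrist_force: [0.8, 0.8, -3.3]
finger_gap: 10.0
t: 6.2
eef_pos: [547.1, -0.5, 85.6]
ee_rot: [[-0.944, 0.331, 0.0], [0.331, 0.944, 0.0], [0.0, 0.0, -1.0]]
wrist_force: [0.0, -1.1, -1.9]
finger_gap: 9.8
```

```bash
python3 -m pendant '[[[0,2,0,0,0,0],[0,2,0,0,0,0]]]'; python3 -m pendant '[[[0,2,0,0,0,0],[0,2,0,0,0,0]]]'
```

```text
t: 6.45
eef_pos: [547.7, 1.3, 85.6]
ee_rot: [[-0.943, 0.331, -0.0], [0.331, 0.943, 0.0], [0.0, 0.0, -1.0]]
wrist_force: [0.2, -1.3, -2.1]
finger_gap: 10.0
t: 6.7
eef_pos: [548.3, 3.2, 85.6]
ee_rot: [[-0.943, 0.331, -0.0], [0.331, 0.943, 0.0], [0.0, 0.0, -1.0]]
wrist_force: [-0.0, -1.9, -2.1]
finger_gap: 10.2
```

```bash
python3 -m pendant '[[[0,2,0,0,0,0],[0,2,0,0,0,0]]]';  python3 -m pendant '[[[0,1,0,0,0,0],[0,2,0,0,0,0],[0,2,0,0,0,0]]]'
```

```text
t: 6.95
eef_pos: [548.8, 4.8, 85.6]
ee_rot: [[-0.944, 0.331, -0.0], [0.331, 0.944, -0.0], [0.0, -0.0, -1.0]]
wrist_force: [-0.6, -4.3, -2.7]
finger_gap: 9.8
t: 7.32
eef_pos: [549.4, 6.3, 85.5]
ee_rot: [[-0.944, 0.331, -0.001], [0.331, 0.944, -0.001], [0.0, -0.001, -1.0]]
wrist_force: [-1.0, -6.2, -2.5]
finger_gap: 10.2
```

```bash
python3 -m pendant '[[[0,1,0,0,0,0],[0,1.5,0,0,0,0],[0,1.5,0,0,0,0]]]';  python3 -m pendant '[[[0,1,0,0,0,0],[0,1,0,0,0,0]]]'
```

```text
t: 7.7
eef_pos: [549.5, 6.8, 85.3]
ee_rot: [[-0.944, 0.331, -0.001], [0.331, 0.944, -0.002], [0.001, -0.002, -1.0]]
wrist_force: [-2.6, -12.0, -2.3]
finger_gap: 10.3
t: 7.95
eef_pos: [549.5, 6.9, 85.2]
ee_rot: [[-0.944, 0.33, -0.002], [0.33, 0.944, -0.003], [0.001, -0.004, -1.0]]
wrist_force: [-2.8, -18.0, -2.3]
finger_gap: 10.4
```

```bash
python3 -m pendant '[[[0,1,0,0,0,0],[0,1.5,0,0,0,0],[0,1.5,0,0,0,0]]]';  python3 -m pendant '[[[0,1,0,0,0,0],[0,1,0,0,0,0]]]'; python3 - <<'E'
from h import *
for n in('wrist','scene'):
  p,d=manip.snapshot(n);cv2.imwrite(f'pics/{n}5.png',(p if n=='wrist' else cv2.resize(p[100:260,220:440],None,fx=3.5,fy=3.5,interpolation=cv2.INTER_CUBIC))[:,:,::-1])
E
```

```text
t: 8.32
eef_pos: [549.5, 7.0, 85.1]
ee_rot: [[-0.944, 0.33, -0.003], [0.33, 0.944, -0.005], [0.001, -0.006, -1.0]]
wrist_force: [-4.2, -25.8, -2.9]
finger_gap: 10.3
t: 8.57
eef_pos: [549.5, 7.1, 85.0]
ee_rot: [[-0.944, 0.329, -0.004], [0.329, 0.944, -0.006], [0.002, -0.007, -1.0]]
wrist_force: [-4.6, -31.5, -1.5]
finger_gap: 10.1
```

View pics/wrist5.png

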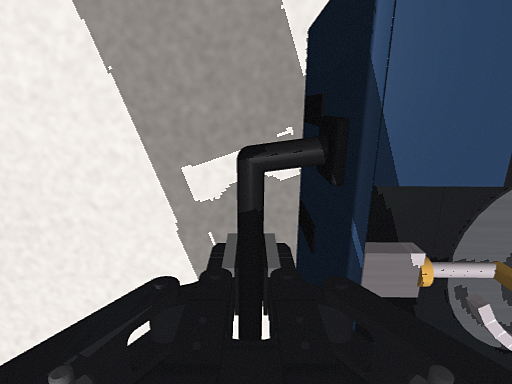

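View pics/scene5.png

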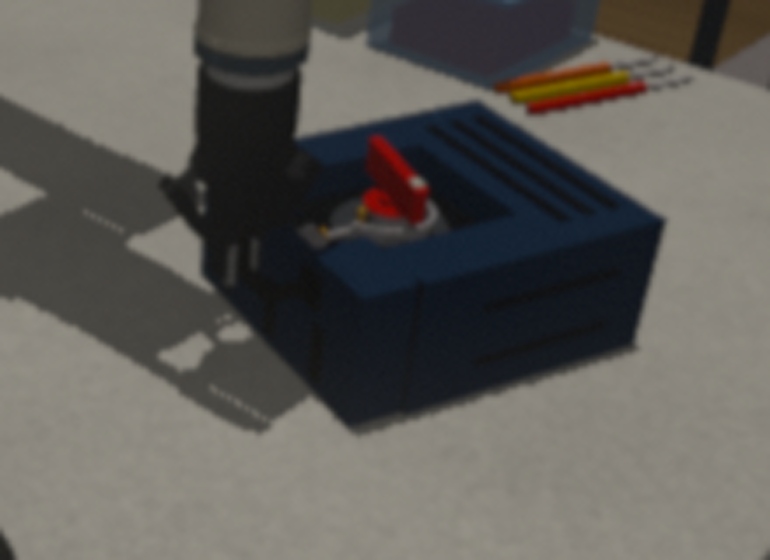

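The cover is home: the wrist view shows no gap at column 375, and the arm hits a hard stop with 30 N. I'll ease off the push, release and lift.

```bash
python3 -m pendant '[[[0,-3,-0.5,0,0,0],[0,-4.5,-1,0,0,0],[0,-4.5,-1,0,0,0]]]'; python3 -m pendant '[[[0,0,0,0,0,0],[0,0,0,0,0,0],[0,0,0,0,0,0]]]' 24; python3 -m pendant '[[[0,-1,-20,0,0,0],[0,-1,-60,0,0,0],[0,-1,-110,0,0,0],[0,-1,-160,0,0,0],[0,0,-190,0,0,0],[0,0,-190,0,0,0],[0,0,-190,0,0,0]]]' 24; python3 - <<'E'
from h import *
from meas import frame
c=manip.calibration('wrist');p,d=manip.snapshot('wrist');np.savez('pics/w6.npz',p=p,d=d,T=c['world_to_cam']);cv2.imwrite('pics/w6.png',p[:,:,::-1])
W,hsv=frame(p,d,c)
r=((hsv[...,0]<8)|(hsv[...,0]>172))&(hsv[...,1]>150)&(np.abs(W[...,2]-149)<4)
q=W[r];print('wing',r.sum(),cv2.minAreaRect(q[:,:2].astype(np.float32)),np.median(q[:,2]))
s=manip.observe();print(s['joint_pos'],s['wrist_force'],s['torque'])
E
```

```text
t: 9.05
eef_pos: [549.4, 6.5, 86.3]
ee_rot: [[-0.943, 0.331, -0.001], [0.331, 0.943, -0.001], [0.001, -0.001, -1.0]]
wrist_force: [-1.4, -8.2, -4.5]
finger_gap: 10.0
t: 9.43
eef_pos: [550.3, 7.6, 87.0]
ee_rot: [[-0.943, 0.331, 0.001], [0.331, 0.943, 0.0], [-0.001, 0.001, -1.0]]
wrist_force: [0.6, 0.8, 1.1]
finger_gap: 24.1
t: 10.3
eef_pos: [549.3, 7.4, 275.9]
ee_rot: [[-0.944, 0.331, -0.001], [0.331, 0.944, 0.0], [0.001, -0.0, -1.0]]
wrist_force: [-0.3, -0.5, -0.3]
finger_gap: 23.9
[  282    50   230   239 29532] [602.9 156.4] [255.4 240. ] 70.71 [[447.5, 75.5], [674.0, -3.799999952316284], [758.4000244140625, 237.3000030517578], [531.9000244140625, 316.6000061035156]] 119.7
wing 1367 ((596.9735107421875, 138.59539794921875), (12.611610412597656, 95.4769058227539), 59.26132583618164) 149.25009830089033
[ 1.06302815e-02  2.02026303e-01  1.75520999e+00  1.07958946e-04
  1.18632893e+00 -1.22251172e+00] [-0.39395263 -0.96322811 -0.28078509] [-0.0248934  -0.02262973 -0.00928988]
```

View pics/w6.png

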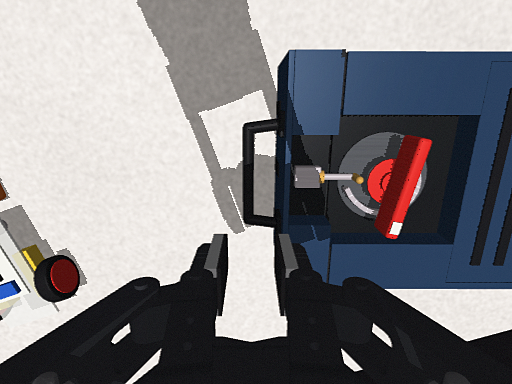

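Cover and case now form a single rectangle with only a thin seam at column 345. The wing is centred at pixel (408,187), still at its start angle. Moving over the wing.

```bash
python3 -m pendant '[[[0,40,0,0,0,0.1],[-1,90,20,0,0,0.2],[-1.6,139.5,60,0,0,0.2],[-1.6,139.5,80,0,0,0.2],[-1.6,139.5,80,0,0,0.2],[-1.6,139.5,80,0,0,0.2]]]' 40;  python3 - <<'E'
from h import *
c=manip.calibration('wrist');p,d=manip.snapshot('wrist');cv2.imwrite('pics/w7.png',p[:,:,::-1])
W=cloud(d,c);hsv=cv2.cvtColor(p,cv2.COLOR_RGB2HSV)
r=((hsv[...,0]<8)|(hsv[...,0]>172))&(hsv[...,1]>150)&(np.abs(W[...,2]-149)<4)
q=W[r];print('wing',r.sum(),cv2.minAreaRect(q[:,:2].astype(np.float32)),np.median(q[:,2]))
s=manip.observe();M=np.array(s['ee_rot']);print(s['eef_pos'],s['joint_pos'],np.degrees(np.arctan2(M[1,0],M[0,0])),s['wrist_force'],s['torque'],M.T@(np.array([597,138.5,130])-s['eef_pos']))
E
```

```text
t: 11.1
eef_pos: [597.6, 137.9, 196.8]
ee_rot: [[-0.859, 0.513, -0.0], [0.513, 0.859, -0.0], [0.0, -0.0, -1.0]]
wrist_force: [-0.1, -0.6, -0.1]
finger_gap: 39.9
wing 2310 ((597.3895874023438, 139.27285766601562), (11.843961715698242, 95.77313995361328), 58.91510772705078) 149.4371867705729
[597.92849362 137.91447073 197.38377662] [ 2.24264258e-01  3.76643028e-01  1.69878579e+00 -4.08642960e-05
  1.06534079e+00 -8.08015530e-01] 149.14639832067667 [0.01982714 0.57440202 0.27390736] [0.08060364 0.00153688 0.03988712] [ 1.13913821e+00 -1.00852452e-02  6.73830881e+01]
```

View pics/w7.png

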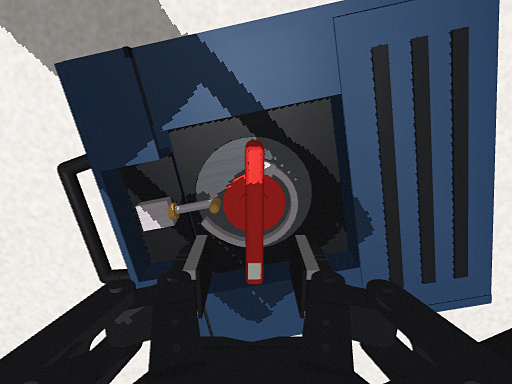

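```bash
python3 -m pendant '[[[0.5,0.8,25,0,0,0],[0.5,0.8,50,0,0,0],[0.5,0.8,66,0,0,0],[0.5,0.8,66,0,0,0],[0.5,0.8,66,0,0,0]]]' 40; python3 -c "
from h import *
s=manip.observe();print(s['torque'],s['wrist_force'])"; python3 -m pendant '[[[0.5,0,0,0,0,0],[0.5,0,0,0,0,0],[0.5,0,0,0,0,0],[0.5,0,0,0,0,0]]]' 0 70;  python3 -c "
from h import *
s=manip.observe();print(s['torque'],s['wrist_force'])
p,d=manip.snapshot('wrist');cv2.imwrite('pics/w8.png',p[:,:,::-1])"
```

```text
t: 11.78
eef_pos: [598.3, 139.3, 131.8]
ee_rot: [[-0.859, 0.512, 0.001], [0.512, 0.859, 0.0], [-0.001, 0.001, -1.0]]
wrist_force: [0.5, -1.3, -0.3]
finger_gap: 40.2
[ 0.01587077 -0.04605796 -0.01042455] [ 0.5253781  -1.2752286  -0.29142296]
t: 12.28
eef_pos: [597.9, 140.2, 131.8]
ee_rot: [[-0.859, 0.512, 0.002], [0.512, 0.859, 0.001], [-0.001, 0.002, -1.0]]
wrist_force: [0.6, 3.6, 6.7]
finger_gap: 10.9
[ 0.40890975  0.13200153 -0.05794164] [0.55587435 3.60812746 6.69356714]
```

View pics/w8.png

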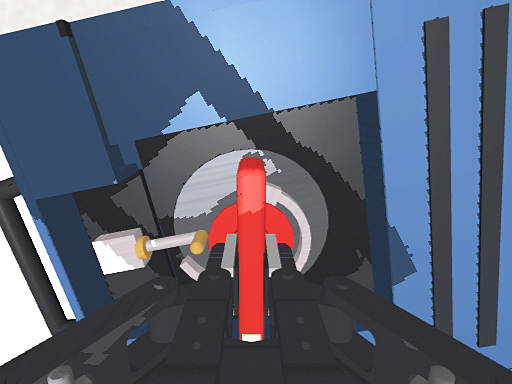

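The wing is gripped (pads at columns 230 and 275). I'll relieve the small vertical and lateral preload before turning.

```bash
python3 -m pendant '[[[-0.2,1,-2,0,0,0],[-0.2,1,-2,0,0,0]]]'; python3 -c "
from h import *
s=manip.observe();print(s['torque'],s['wrist_force'])"
python3 -m pendant '[[[0,0,0,0,0,0.1],[0,0,0,0,0,0.2],[0,0,0,0,0,0.3],[0,0,0,0,0,0.4]]]';python3 -c "
from h import *
s=manip.observe();M=s['ee_rot'];print(s['torque'],s['wrist_force'],np.degrees(np.arctan2(M[1,0],M[0,0])))"
```

```text
t: 12.58
eef_pos: [597.9, 140.3, 131.9]
ee_rot: [[-0.859, 0.512, -0.0], [0.512, 0.859, -0.0], [-0.0, -0.0, -1.0]]
wrist_force: [4.7, 2.5, -9.8]
finger_gap: 10.6
[ 0.27501079 -0.72586541  0.04899393] [ 4.69116016  2.50303574 -9.83355399]
t: 13.08
eef_pos: [597.9, 140.3, 131.9]
ee_rot: [[-0.589, 0.808, -0.0], [0.808, 0.589, -0.0], [-0.0, -0.0, -1.0]]
wrist_force: [5.0, 2.3, -9.4]
finger_gap: 10.6
[ 0.25843553 -0.74335403  0.06197552] [ 5.00499571  2.27239906 -9.36851168] 126.08743891357572
```

```bash
cat > st.py <<'E'
from h import *
s=manip.observe();M=s['ee_rot'];print('T',s['torque'].round(3),'F',s['wrist_force'].round(1),'yaw',round(float(np.arctan2(M[1,0],M[0,0])),3),'j6',round(float(s['joint_pos'][5]),3))
E
python3 -m pendant '[[[0,1.2,1.2,0,0,0.1],[0,1.2,1.2,0,0,0.2],[0,1.2,1.2,0,0,0.3]]]';python3 st.py; python3 -m pendant '[[[0,0,0,0,0,0.1],[0,0,0,0,0,0.2],[0,0,0,0,0,0.3]]]';python3 st.py
```

```text
t: 13.45
eef_pos: [597.9, 140.4, 131.8]
ee_rot: [[-0.324, 0.946, -0.002], [0.946, 0.324, -0.001], [-0.001, -0.002, -1.0]]
wrist_force: [-2.4, -1.9, 4.2]
finger_gap: 10.9
T [-0.312  0.476  0.081] F [-2.4 -1.9  4.2] yaw 1.901 j6 -0.101
t: 13.82
eef_pos: [598.0, 140.3, 131.8]
ee_rot: [[-0.03, 1.0, -0.002], [1.0, 0.03, -0.001], [-0.001, -0.002, -1.0]]
wrist_force: [-2.1, -2.3, 2.5]
finger_gap: 10.7
T [-0.274  0.431  0.095] F [-2.1 -2.3  2.5] yaw 1.601 j6 0.199
```

```bash
for i in 1; do :; done; python3 -m pendant '[[[0,-0.3,0,0,0,0.1],[0,-0.3,0,0,0,0.15]]]' >/dev/null;python3 st.py; python3 -m pendant '[[[0,0,0,0,0,0.1],[0,0,0,0,0,0.1]]]'>/dev/null;python3 st.py;python3 -m pendant '[[[0,0,0,0,0,0.1],[0,0,0,0,0,0.1]]]' >/dev/null;python3 st.py
```

```text
T [-0.26   0.269  0.074] F [-1.  -2.3  2.9] yaw 1.452 j6 0.348
T [-0.519  0.574 -0.091] F [-3.4 -2.9  5.4] yaw 1.354 j6 0.446
T [-0.573  0.532 -0.079] F [-3.4 -4.1  5.2] yaw 1.255 j6 0.545
```

```bash
python3 -m pendant '[[[0,0,0,0,0,0.05],[0,0,0,0,0,0.1]]]' >/dev/null;python3 st.py;python3 -m pendant '[[[0,0,0,0,0,0.05],[0,0,0,0,0,0.1]]]' >/dev/null;python3 st.py
```

```text
T [-0.609  0.454  0.145] F [-3.  -3.6  5.9] yaw 1.155 j6 0.645
T [-0.581  0.486  0.181] F [-2.7 -3.7  5.3] yaw 1.055 j6 0.745
```

```bash
python3 -m pendant '[[[0,0,0,0,0,0.05],[0,0,0,0,0,0.1]]]' >/dev/null;python3 st.py;python3 -m pendant '[[[0,0,0,0,0,0.05]]]' >/dev/null;python3 st.py;python3 -m pendant '[[[0,0,0,0,0,0.05]]]' >/dev/null;python3 st.py
```

```text
T [-0.53   0.468  0.164] F [-2.3 -4.   5.3] yaw 0.955 j6 0.845
T [-0.476  0.487  0.16 ] F [-3.  -3.2  5.3] yaw 0.905 j6 0.895
T [-0.569  0.519  0.161] F [-2.3 -3.4  6.2] yaw 0.855 j6 0.945
```

```bash
python3 -m pendant '[[[0,0,0,0,0,0.05],[0,0,0,0,0,0.1]]]' >/dev/null;python3 st.py;python3 -m pendant '[[[0,0,0,0,0,0.05]]]' >/dev/null;python3 st.py;python3 -m pendant '[[[0,0,0,0,0,0.05]]]' >/dev/null;python3 st.py
```

```text
T [-0.491  0.457  0.155] F [-2.6 -4.1  4.8] yaw 0.755 j6 1.045
T [-0.519  0.506  0.209] F [-3.2 -3.2  6. ] yaw 0.705 j6 1.095
T [-0.494  0.475  0.145] F [-3.1 -3.3  5. ] yaw 0.655 j6 1.145
```

```bash
python3 -m pendant '[[[0,0,0,0,0,0.05]]]' >/dev/null;python3 st.py;python3 -m pendant '[[[0,0,0,0,0,0.05]]]' >/dev/null;python3 st.py; python3 -c "
from h import *
p,d=manip.snapshot('wrist');cv2.imwrite('pics/w9.png',p[:,:,::-1])"
```

```text
T [-0.584  0.465  0.189] F [-3.4 -4.5  4.8] yaw 0.605 j6 1.195
T [-0.545  0.553  0.155] F [-3.7 -3.9  5.7] yaw 0.555 j6 1.245
```

View pics/w9.png

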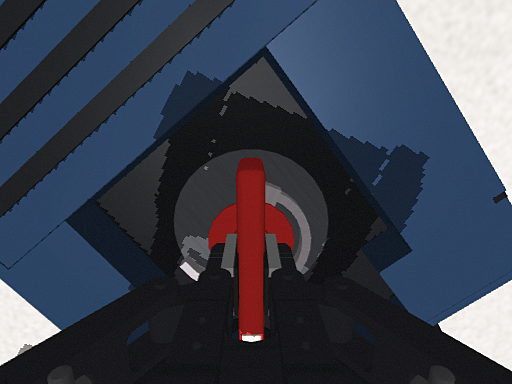

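The wing still sits straight between the pads, so there's no slip, and the load is on a low plateau of about 0.16 N m. I'll continue in 0.05 rad steps.

```bash
python3 -m pendant '[[[0,0,0,0,0,0.05]]]' >/dev/null;python3 st.py;python3 -m pendant '[[[0,0,0,0,0,0.05]]]' >/dev/null;python3 st.py
```

```text
T [-0.473  0.486  0.2  ] F [-2.3 -4.5  5.4] yaw 0.506 j6 1.294
T [-0.501  0.551  0.311] F [-2.4 -3.6  5.7] yaw 0.455 j6 1.345
```

```bash
python3 -m pendant '[[[0,0,0,0,0,0.05]]]' >/dev/null;python3 st.py;python3 -m pendant '[[[0,0,0,0,0,0.05]]]' >/dev/null;python3 st.py
```

```text
T [-0.539  0.469  0.337] F [-1.9 -4.2  4.1] yaw 0.405 j6 1.395
T [-0.486  0.447  0.386] F [-2.  -4.3  4.5] yaw 0.356 j6 1.445
```

```bash
python3 -m pendant '[[[0,0,0,0,0,0.05]]]' >/dev/null;python3 st.py;python3 -m pendant '[[[0,0,0,0,0,0.05]]]' >/dev/null;python3 st.py
```

```text
T [-0.494  0.45   0.459] F [-3.3 -4.   5.8] yaw 0.306 j6 1.494
T [-0.491  0.409  0.429] F [-2.  -4.9  5.9] yaw 0.256 j6 1.544
```

Torque while turning has risen to about 0.43–0.46 N m, so the latch is firm (0.5 is overload). I stop here, release and lift.

```bash
python3 -m pendant '[[[0,0,0,0,0,0],[0,0,0,0,0,0],[0,0,0,0,0,0]]]' 40; python3 -m pendant '[[[0,0,-20,0,0,0],[0,0,-60,0,0,0],[0,0,-110,0,0,0],[0,0,-150,0,0,0],[0,0,-150,0,0,0],[0,0,-150,0,0,0]]]'; python3 - <<'E'
from h import *
from meas import frame
for n in('wrist','top','scene'):
    c=manip.calibration(n);p,d=manip.snapshot(n);print(n)
    if n!='scene':
        W,hsv=frame(p,d,c)
        r=((hsv[...,0]<8)|(hsv[...,0]>172))&(hsv[...,1]>150)&(np.abs(W[...,2]-149)<4)
        if r.sum()>20:print('wing',r.sum(),cv2.minAreaRect(W[r][:,:2].astype(np.float32)))
    cv2.imwrite(f'pics/{n}10.png',p[:,:,::-1])
E
```

```text
t: 17.5
eef_pos: [598.5, 141.2, 131.4]
ee_rot: [[0.968, 0.252, 0.0], [0.252, -0.968, 0.0], [0.0, -0.0, -1.0]]
wrist_force: [0.1, 0.5, -0.1]
finger_gap: 40.2
t: 18.25
eef_pos: [598.1, 141.0, 280.9]
ee_rot: [[0.968, 0.252, -0.001], [0.252, -0.968, -0.0], [-0.001, -0.0, -1.0]]
wrist_force: [-1.1, -0.8, 0.1]
finger_gap: 39.8
wrist
[   43     0   366   314 39483] [608.6 171. ] [278.  240.4] 70.45 [[448.79998779296875, 80.19999694824219], [675.2999877929688, -0.20000000298023224], [768.4000244140625, 261.79998779296875], [541.9000244140625, 342.29998779296875]] 119.7
wing 1135 ((598.0386352539062, 139.54251098632812), (95.15409088134766, 11.18198013305664), 14.950604438781738)
top
[ 131  114   80   85 1621] [635.1 129.6] [221.6 150.8] 70.18 [[526.5999755859375, 50.900001525878906], [668.4000244140625, -0.20000000298023224], [743.5, 208.1999969482422], [601.7000122070312, 259.3999938964844]] 118.9
[ 77 157  25  43 531] [574.6 290.9] [68.3 91.5] 70.1 [[520.0, 274.3999938964844], [606.0, 243.3000030517578], [629.2999877929688, 307.5], [543.2000122070312, 338.6000061035156]] 119.1
[139 194  48  34 954] [503.7 125.5] [122.5  67.8] 70.49 [[451.29998779296875, 79.0999984741211], [515.2000122070312, 56.400001525878906], [556.0999755859375, 171.89999389648438], [492.20001220703125, 194.5]] 119.2
wing 94 ((582.1985473632812, 135.79872131347656), (66.99002838134766, 12.16165828704834), 15.311695098876953)
scene
```

View pics/wrist10.png

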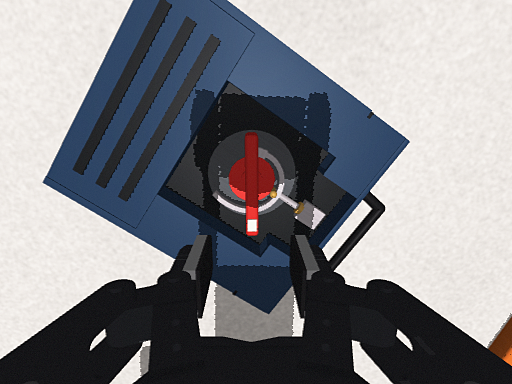

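View pics/scene10.png

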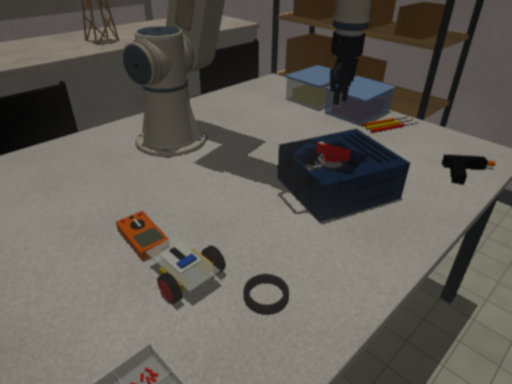

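The wing stayed where I left it (15.0°, against the tool's last 14.7°). Case plus cover measures 278–280 mm with no gap visible, and the hook encloses the stud at (273,195) in the wrist view. The rover, meter and tape haven't moved, and nothing is being touched.

```bash
python3 -c "
from bench import manip
print(manip.hand_in())"
```

```text
the job is handed in; nothing more can be done
None
```

The cover is back on the case and the latch is firm. I handed the job in with the gripper open and clear, and no verdict was reported.

- **Cover:** I gripped the handle, corrected about 5 mm of sideways offset and 1° of yaw, and pushed the cover home. It hit a hard stop at about 30 N, well above the 11 N needed, because I made one push more than necessary.
- **Latch:** I gripped the middle of the red wing and turned it clockwise from about 0.2 to about 2.55 rad. The torque while turning stayed near 0.16 N m, then rose to 0.43–0.46 N m, and I stopped there. That is slightly above the 0.4 N m firm point but below the 0.5 N m overload.
- **Last checks:** After release the wing stayed where I left it. Case and cover together measure about 278 mm deep from the wrist camera (280 nominal), with sides square and no gap visible. The rover, meter and tape look unmoved in the pictures; I did not measure them. It took about 18 s of the 72 s allowed.
- **Disagreements:**
  - The bolt pull was not measured directly. From the torque I estimate about 50 N.
  - Touching down on the handle, the gripper met about 12 N of unexpected contact, probably against the cover. I relieved it by raising the tool.
  - The top and wrist cameras differed by 2–3 mm on the wing's position. I used the wrist camera.
  - Small side and vertical forces of about 4–6 N remained on the wing while it was turned.

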